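# Lay the straightedge to the plate and ratchet the hold-down three clicks

## Robot

A 7-joint arm with a two-finger parallel gripper is mounted at the origin on a cart in front of the work surface, level with it; the furniture and walls round the work are solid. World frame = base frame: x ahead of the robot, y to its left, z up, the work surface at z = 0. Lengths are in m, angles in rad, forces in N, time in s.
With the tool pointing down it reaches from about 0.425 to 0.875 m from the base axis. Payload 9.9 kg.
Tool frame: the origin (TCP) lies on the centre line of the jaws, within the pads' length; the fingertips stand r.tip_reach ahead of it and the grasp point (between the pads) lies 8 mm behind it (r.tip_reach is the distance from the TCP to the fingertips, in m); z points along the fingers, y is the line along which they close (so a half turn about z gives the same grasp; the last joint's range is limited). The gripper opens to 85 mm and grips with 20 to 120 N. Pads are 22 mm wide; open, the fingers measure 114 mm over their backs; the gripper's body (76 mm by 85 mm) begins 54 mm behind the grasp point. The pads swing forward as they close: fully open they stand 13 mm farther back than shut.
Start: joints at [1.077, 0.576, 0.025, 1.437, -0.015, 1.129, -0.057], TCP at [0.269, -0.619, 0.242] pointing down, gripper open.
Joint ranges: [-2.76, 2.76], [-0.34, 2.15], [-1.52, 1.57], [0.19, 2.46], [-1.09, 4.23], [0.17, 1.99], [-2.82, 2.82]. Speed limits (rad/s): [2.22, 2.22, 3.01, 3.01, 3.14, 3.14, 3.14].

## Interface

Orientations are given as a unit quaternion [x, y, z, w].
In Python, from cell import r, get_image gives the robot as it stands.
- The arm moves only by the tool carry_out, never from a script. Its argument "commands" is text: rows parted by semicolons, each of 7 numbers parted by spaces: the closure, from 0 (fully open) to 1 (shut), then the shift along the tool's x, y, z in mm, then the turn, a rotation vector about the tool's x, y, z in rad. A call has 1 to 8 rows; each row is the pose to reach, as a shift and turn from the pose commanded when the call began, along the tool's axes at that moment; what a row does not reach only later rows make up. A row lasts 1/12 s, in which the tool goes at most 41.7 mm and 7.16 degrees, less where a joint would pass 70% of its speed; a pose out of reach is approached as far as the arm can. A call with a gripper value outside its range is refused whole. The fingers move at their own pace and stop on an object; "squeeze" is the grip in N (left out, the last holds). Time passes only in rows, so rows that repeat a pose let the fingers close. It gives the time, the measured TCP pose, the force, the opening and the grip force at its end, in the units of the state.
- r.get_obs(): the state, without advancing time (a new reading comes with each control period).
- get_image(name): name is "scene" or "side" or "wrist"; returns a dict with "pixels" (420x560x3 uint8, red, green, blue), "fx", "fy", "cx", "cy" (pixels), "k1" (the pictures are not rectified: a ray, as slopes to the right and down, at radius r is drawn at 1 + k1 r^2 times it, then the intrinsics apply), "rvec" (rotation vector, rad) and "tvec" (3), from world to camera coordinates, as OpenCV has them. Camera axes: x right, y down, z forward; pixel columns grow to the right and rows downward; lengths in m; the calibration is good to about 2 mm. A picture is of the moment at which its call begins. There is no depth.
- r.job_done(): hands the job in; it is judged then, once.
The state is a dict: "time_s": time; "q": joint angles; "qvel": joint speeds; "effort": joint torques, N m; "tcp_pos": TCP position; "tcp_rot": TCP orientation; "wrist_force": force on the tool from outside, world axes, zero at the start; "ft_torque": the same for the moment, N m; "grip_width": opening from 0.0 (shut) to 1.0 (fully open); "grip_force": force on a finger pad.
Only numpy, scipy, OpenCV 4.12 (cv2) and the standard library are available. Lean on these libraries where they do the work, as an engineer would, in place of code of your own. Each camera call takes 0.05 s, during which the arm holds its last target. There are 200 camera calls.

## Task

Lay the loose steel straightedge flat on the scribing fixture, flush against the front edge of the drilled plate with one end under the raised rubber foot, and let go of it. Then take the upright post of the ratchet lever and pull it three clicks from its rest, feeling each one and never going on to a fourth, so that the foot pins the straightedge. The lever springs back if released, so finish while still holding it at the third click with the straightedge flush; leave the end cap, the steel block and the spare roller where they stand.

Things in the scene. Friction and masses are not known exactly. Their poses are not given: they have to be found in the camera images.
- straightedge: loose steel straightedge, T section, 0.25 kg: flat strip 160 mm long (own y), 30 wide (x), 6 thick, with a grip rib 10 mm wide (x) and 80 long (y) on the middle, its top 34 mm above the underside; the last 40 mm at each end are bare. Symmetric end for end. Origin: centre of the underside; z up. Starts on the table on the robot's right
- fixture: fixed fixture on the robot's left: steel base plate 165 (x) x 205 (y) x 8 mm, origin under its middle, own x away from the robot, y left, z up. On it a drilled plate (x 5..75, y -18..96 mm, top 14 mm above the table), its front edge facing -x, and a dark column (x 17..73, y -90..-30, 60 mm high) carrying foot and lever. The base in front of the plate (x -78..5) is bare, top 8 mm high
- part_edge (a point): point on the drilled plate's front edge, at the base's top face (8 mm above the table). Axes as the fixture: the edge runs along y, the plate lies on +x. When the straightedge lies flush with its end under the foot, its origin is 15 mm to -x of this point, at the same height, 0 +- 12 mm along y, its long axis along y
- foot_pad: rubber foot, 14 mm across, origin at the centre of its underside: fixture x -12, y -45 mm, 23.5 mm above the table at rest, under a steel arm (x -25..37, y -52..-38, 33 to 45 mm high). Set the straightedge down in front (origin 55 mm to -x of part_edge) and slide it to +x under the foot. The foot sinks 4 mm a click, meets the straightedge at 2.4 clicks and is sprung (1200 N/m)
- ratchet_lever (a joint): ratchet lever on the column, turning about the vertical axis at lever_pivot: 0 at rest, growing clockwise seen from above; a click every 0.2 rad (third at 0.6), end stop 1.0. A return spring (0.21 N m at rest, 0.35 N m/rad more) always drives it back, with a click ripple of +-0.15 N m (the pull falls off into each click): 1 to 8 N at the post
- lever_pivot (a point): on the lever's vertical axis, at the height to grip the post (98 mm above the table); own axes as the fixture. The post's axis is 85 mm from it, at (-85 sin q, -85 cos q) mm in x, y, q being the lever's angle
- lever_post: upright round black post (a revolving grip) on the lever's end, 14 mm across, to be gripped from above: its origin is the centre of its foot, 72 mm above the table, its top 121 mm; x, y are its axis. The flat lever arm below it is 63 to 72 mm above the table
- end_cap: loose bystander: grey ring-shaped end cap, 40 mm across, 18 mm high; origin under its centre
- steel_cube: loose bystander: plain steel block 25x40x25 mm; origin under its centre
- spare_roller: loose bystander: dark rubber roller standing on end, 39 mm across, 42 mm high; origin under its centre

How it is judged:
By the outcome, as a careful person would: the job done as asked, in the order asked, and still so for the second after the job is handed in, while the arm keeps its last pose, push and grip.
It also fails if it takes over 54 s, if anything falls off the work surface, if the arm or the gripper's body presses on something with over 40 N, if the wrist force passes 120 N, or if a joint passes its speed limit or range.

## Working session

There is one attempt and no reset: what is moved stays moved. The work goes in short steps, Python scripts to look and compute and a tool call to move; the robot and the scene stay as the last step left them, time stands still between calls to the robot, and variables do not carry over. Pictures are saved under pics/ and viewed, at most 10 in all, crops included, and the job is handed in when it is done.

Besides the shell and the picture viewer there is one more tool, called as name(argument=value, ...) on one line, values as JSON. carry_out: Moves the arm, as the interface text tells. Its arguments: {"type":"object","properties":{"commands":{"type":"string"},"squeeze":{"type":"number"}},"required":["commands"]}

```bash
mkdir -p pics; ls
cat > h.py <<'E'
import numpy as np, cv2
from scipy.spatial.transform import Rotation as R
from cell import r, get_image
def cam(n):
    d=get_image(n); d['Rm']=cv2.Rodrigues(np.array(d['rvec'],float))[0]; d['t']=np.array(d['tvec'],float); return d
def save(d,f,s=1.4):
    cv2.imwrite('pics/'+f,cv2.resize(cv2.cvtColor(d['pixels'],cv2.COLOR_RGB2BGR),None,fx=s,fy=s,interpolation=cv2.INTER_CUBIC))
def ray(d,uv):
    K=np.array([[d['fx'],0,d['cx']],[0,d['fy'],d['cy']],[0,0,1.]])
    p=cv2.undistortPoints(np.array(uv,float).reshape(-1,1,2),K,np.array([d['k1'],0,0,0.]))[:,0]
    v=np.c_[p,np.ones(len(p))]@d['Rm']; return -d['Rm'].T@d['t'],v
def onz(d,uv,z):
    c,v=ray(d,uv); return c+v*((z-c[2])/v[:,2])[:,None]
def proj(d,P):
    K=np.array([[d['fx'],0,d['cx']],[0,d['fy'],d['cy']],[0,0,1.]])
    return cv2.projectPoints(np.array(P,float).reshape(-1,1,3),np.array(d['rvec'],float),d['t'],K,np.array([d['k1'],0,0,0.]))[0][:,0]
E
python3 - <<'E'
from h import *
a=[]
for n in('scene','side','wrist'):
    d=cam(n); print(n,[d[k] for k in('fx','fy','cx','cy','k1')],-d['Rm'].T@d['t'],d['Rm'][2]); save(d,n+'0.png',1.4)
o=r.get_obs(); print(o, r.tip_reach)
E
```

```text
pics
scene [468.528104099769, 468.528104099769, 293.31414077547186, 200.60408624391837, -0.027584389637151336] [-0.35012015 -0.71055387  0.60803957] [ 0.68585504  0.58845743 -0.42815968]
side [499.9293902336754, 499.9293902336754, 282.0498695616032, 210.7199047776614, -0.006452304420875305] [0.13944138 1.25809107 0.64592589] [ 0.24843226 -0.87936303 -0.40620447]
wrist [340.41745031478627, 340.41745031478627, 275.63836219132367, 208.99226737558172, -0.0607394135774421] [ 0.3462296  -0.58590392  0.37299976] [-0.29667794 -0.12754651 -0.94642173]
{'time_s': 0.15, 'q': array([ 1.07717977,  0.57635558,  0.02485694,  1.43770426, -0.0149944 ,
        1.1290117 , -0.05653611]), 'qvel': array([ 0.00100392, -0.00234636, -0.00027404, -0.00197774, -0.00011025,
       -0.00011223,  0.00011032]), 'effort': array([ 3.55959586e-03, -7.66264129e+01,  2.25349769e+00, -2.86180294e+01,
        1.58610562e-02,  9.76152427e-03, -1.46416494e-05]), 'tcp_pos': array([ 0.26882113, -0.6188016 ,  0.24163352]), 'tcp_rot': array([ 9.79080223e-01,  2.03473579e-01, -1.66752322e-04, -6.25233627e-04]), 'wrist_force': array([ 0.02280605, -0.24589142, -0.44766169]), 'ft_torque': array([-0.00338774,  0.054505  ,  0.01062393]), 'grip_force': 0.0, 'grip_width': 1.0011543001669945} 0.011
```

View pics/scene0.png

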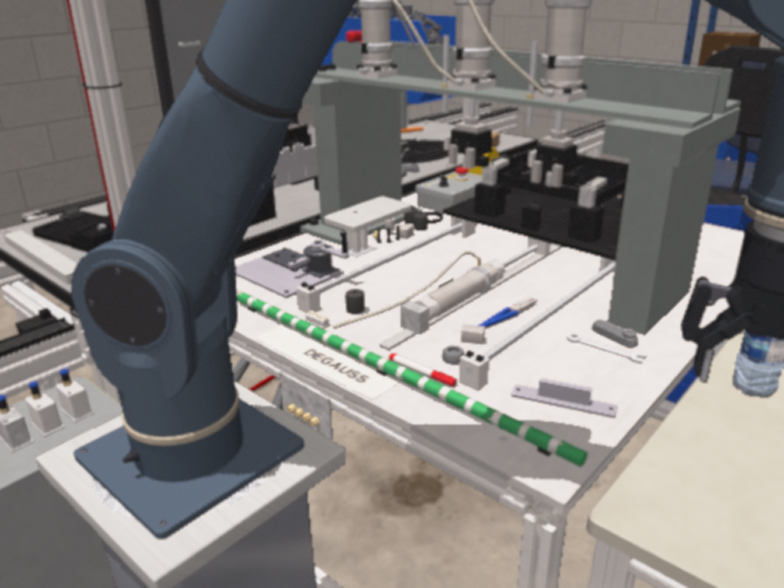

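View pics/side0.png

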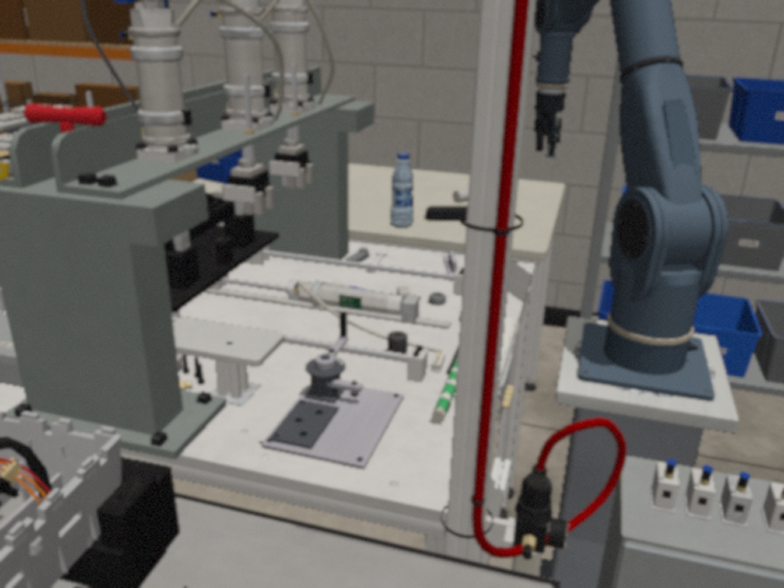

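Scene: the straightedge is near (563,397) in the 1.4x picture, the end cap at (453,354), the block at (474,333), the roller at (355,300) and the fixture at the far left (290,265). Side: the fixture plate is at (335,425), the post at (343,325) and the drilled plate at (303,424). I'll zoom in on both.

Run:
```python
from h import *
a=cam('scene');b=cam('side')
A=a['pixels'][260:300,358:448]; B=b['pixels'][215:335,180:300]; C=a['pixels'][165:215,165:255]
f=lambda x,w,h:cv2.resize(x,(w,h),interpolation=cv2.INTER_CUBIC)
im=np.full((600,800,3),0,np.uint8)
im[:160,:360]=f(A,360,160)   # x4
im[170:370,:360]=f(C,360,200) # x4
im[:480,300+20:800][:, :480]=f(B,480,480) if False else im[:480,320:800]
cv2.imwrite('pics/z1.png',np.hstack([im[:480,:365],f(B,430,480)[:,:]])[...,::-1])
g=lambda x,y,d,z:print(np.round(onz(d,[[x/1.4,y/1.4]],z)[0],3))
for p in [(513,390),(614,412),(520,385),(616,405)]: g(*p,a,0.006)
print('fix side');
for p in [(265,442),(330,385),(403,394),(364,462)]: g(*p,b,.008)
for p in [(343,312)]: g(*p,b,.121)
print('cube,cap,roller'); g(474,341,a,0);g(453,358,a,0);g(355,308,a,0)
```

```text
[ 0.411 -0.27   0.006]
[ 0.46  -0.418  0.006]
[ 0.43  -0.271  0.006]
[ 0.478 -0.413  0.006]
fix side
[0.562 0.467 0.008]
[0.528 0.283 0.008]
[0.4   0.271 0.008]
[0.404 0.467 0.008]
[0.526 0.221 0.121]
cube,cap,roller
[ 0.504 -0.128  0.   ]
[ 0.433 -0.134  0.   ]
[0.457 0.128 0.   ]
```

View pics/z1.png

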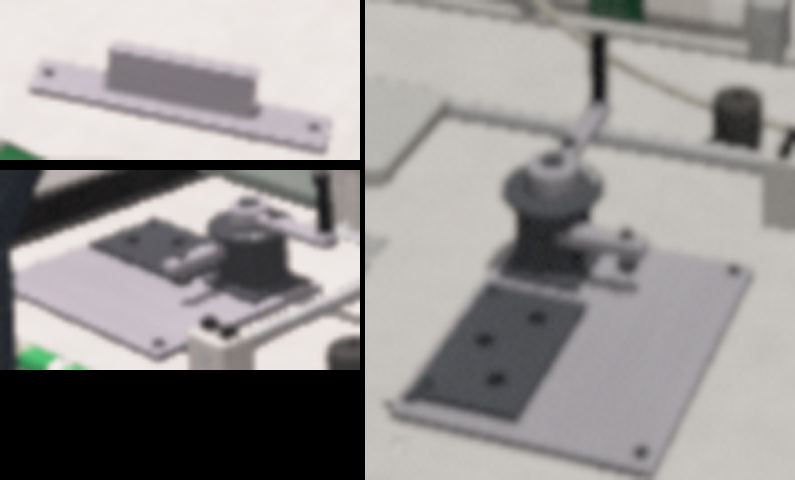

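Z1 shows the straightedge corners at (30,88), (42,62), (325,150) and (330,120). The base corners are at (390,405), (652,470) and (750,272), the drilled plate's front corners at (518,418) and (585,305), and the post's top and foot at (598,35) and (598,103).

Run:
```python
from h import *
a=cam('scene');b=cam('side')
A=lambda u,v:(358+(u-1.5)/4,260+(v-1.5)/4)
C=lambda u,v:(165+(u-1.5)/4,165+(v-170-1.5)/4)
B=lambda u,v:(180+(u-365-1.3)/3.583,215+(v-1.5)/4)
P=lambda d,L,z:print(np.round(onz(d,L,z)*1000,1).tolist())
print('se');P(a,[A(30,88),A(42,62),A(325,150),A(331,121)],.006)
print('rib top');P(a,[A(108,46),A(258,72)],.034)
print('base side +x+y,-x+y,-x-y');P(b,[B(390,403),B(652,470),B(750,272)],.008)
print('plate');P(b,[B(518,418),B(585,307),B(489,286),B(410,398)],.014)
print('post');P(b,[B(598,35)],.121);P(b,[B(598,103)],.072)
print('scene -x-y base? post');P(a,[C(160,357),C(10,290)],.008);P(a,[C(324,240)],.072)
o=r.get_obs();print(R.from_quat(o['tcp_rot']).as_matrix().round(3))
```

```text
se
[[399.3, -274.3, 6.0], [424.9, -265.9, 6.0], [451.2, -423.0, 6.0], [477.0, -414.4, 6.0]]
rib top
[[424.8, -305.8, 34.0], [454.5, -379.6, 34.0]]
base side +x+y,-x+y,-x-y
[[567.4, 468.1, 8.0], [401.9, 473.8, 8.0], [400.1, 276.5, 8.0]]
plate
[[487.2, 464.4, 14.0], [487.1, 354.4, 14.0], [553.5, 353.3, 14.0], [554.2, 467.9, 14.0]]
post
[[525.3, 224.5, 121.0]]
[[527.3, 220.2, 72.0]]
scene -x-y base? post
[[393.4, 261.9, 8.0], [393.6, 441.1, 8.0]]
[[515.0, 214.8, 72.0]]
[[ 0.917  0.398 -0.   ]
 [ 0.398 -0.917  0.   ]
 [-0.    -0.    -1.   ]]
```

```bash
cat >> h.py <<'E'
def goal(x,y,z,ang):
    """print shift (mm, tool axes) and turn about tool z to reach TCP x,y,z (mm) with tool y at angle ang, tool down"""
    o=r.get_obs(); M=R.from_quat(o['tcp_rot']); p=o['tcp_pos']*1000
    yt=np.array([np.cos(ang),np.sin(ang),0]); zt=np.array([0,0,-1.]); T=R.from_matrix(np.c_[np.cross(yt,zt),yt,zt])
    print('shift',M.inv().apply(np.array([x,y,z])-p).round(1),'turn',(M.inv()*T).as_rotvec().round(4))
def st():
    o=r.get_obs(); print(o['time_s'],(o['tcp_pos']*1000).round(1),o['wrist_force'].round(2),o['grip_force'],o['grip_width'],o['q'].round(2))
E
python3 - <<'E'
from h import *
a=cam('scene')
for p in [(640,325),(680,330),(612,318)]: print(onz(a,[[p[0]/1.4,p[1]/1.4]],0)[0].round(3))
goal(438,-344,200,0.336)
E
```

```text
[ 0.754 -0.335  0.   ]
[ 0.784 -0.401  0.   ]
[ 0.746 -0.282  0.   ]
shift [ 264.7 -184.9   42.2] turn [-2.000e-04 -1.000e-04 -1.497e+00]
```

carry_out(commands="0 265 -185 42 0 0 -1.497;0 265 -185 42 0 0 -1.497;0 265 -185 42 0 0 -1.497;0 265 -185 42 0 0 -1.497;0 265 -185 42 0 0 -1.497;0 265 -185 42 0 0 -1.497;0 265 -185 42 0 0 -1.497;0 265 -185 42 0 0 -1.497")

```text
time_s: 1.07
tcp_pos: [0.4397, -0.3409, 0.2003]
tcp_rot: [0.759, 0.651, 0.0, 0.0]
wrist_force: [1.6, 0.1, 0.5]
grip_width: 0.999
grip_force: 0.0
```

Run:
```python
from h import *
st();goal(438,-344,200,0.336)
```

```text
1.0667 [ 439.7 -340.9  200.3] [1.61 0.08 0.54] 0.0 0.9990216319292795 [ 0.77  0.45 -0.28  1.81  0.15  0.91  0.27]
shift [-3.4 -1.2  0.3] turn [ 9.000e-04 -3.000e-04 -4.891e-01]
```

carry_out(commands="0 -3.4 -1.2 0 0 0 -0.49;0 -3.4 -1.2 0 0 0 -0.49;0 -3.4 -1.2 0 0 0 -0.49;0 -3.4 -1.2 0 0 0 -0.49;0 -3.4 -1.2 0 0 0 -0.49;0 -3.4 -1.2 0 0 0 -0.49")

```text
time_s: 1.57
tcp_pos: [0.4364, -0.3472, 0.2003]
tcp_rot: [0.583, 0.812, 0.0, 0.0]
wrist_force: [-0.3, -0.3, -0.1]
grip_width: 0.997
grip_force: 0.0
```

Run:
```python
from h import *
st();goal(438,-344,200,0.336)
d=cam('wrist');save(d,'w1.png',1.4)
```

```text
1.5667 [ 436.4 -347.2  200.3] [-0.32 -0.29 -0.15] 0.0 0.99657350566305 [ 0.86  0.46 -0.4   1.8   0.22  0.92  0.69]
shift [2.5 2.5 0.3] turn [ 0.0002 -0.0002 -0.011 ]
```

View pics/w1.png

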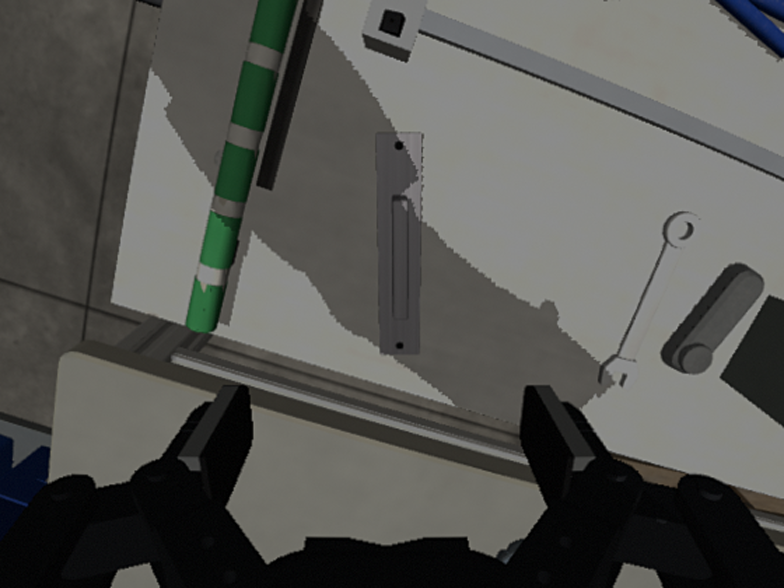

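The wrist view shows the strip corners at (376,133), (422,132), (420,353) and (380,354), and the rib top from (400,200) to (400,318).

Run:
```python
from h import *
d=cam('wrist')
q=lambda L:(np.array(L)/1.4)
P=onz(d,q([(376,133),(422,132),(420,353),(380,354)]),.006)*1000
print(P.round(1),P.mean(0))
H=onz(d,q([(399,146),(399,345)]),.006)*1000; v=H[0]-H[1]; print(H.mean(0),np.hypot(*v[:2]),np.arctan2(-v[0],v[1]))
T=onz(d,q([(400,200),(400,318)]),.034)*1000; v=T[0]-T[1]; print(T.mean(0),np.hypot(*v[:2]),np.arctan2(-v[0],v[1]))
print(np.hypot(*(P[0]-P[1])[:2]))
goal(*((H+T)/2).mean(0)[:2],200,np.arctan2(-(H[0]-H[1])[0],(H[0]-H[1])[1]))
```

```text
[[ 405.2 -271.6    6. ]
 [ 433.5 -261.5    6. ]
 [ 486.2 -411.3    6. ]
 [ 457.8 -421.8    6. ]] [ 445.68666967 -341.54699138    6.        ]
[ 445.56350613 -342.359676      6.        ] 143.36803981672458 0.3329182821106456
[ 445.22384351 -341.66131627   34.        ] 78.76010556042893 0.3336589787572287
30.006361756871257
shift [ 2.  10.1  0.3] turn [ 0.    -0.    -0.008]
```

carry_out(commands="0 2 10 40 0 0 -0.008;0 2 10 80 0 0 -0.008;0 2 10 120 0 0 -0.008;0 2 10 145 0 0 -0.008;0 2 10 160 0 0 -0.008;0 2 10 170 0 0 -0.008;0 2 10 176 0 0 -0.008;0 2 10 176 0 0 -0.008")

```text
time_s: 2.33
tcp_pos: [0.4453, -0.3417, 0.0237]
tcp_rot: [0.579, 0.815, -0.0, -0.0]
wrist_force: [-0.4, 0.0, 0.2]
grip_width: 0.999
grip_force: 0.0
```

carry_out(commands="1 0 0 0 0 0 0;1 0 0 0 0 0 0;1 0 0 0 0 0 0;1 0 0 0 0 0 0;1 0 0 0 0 0 0;1 0 0 0 0 0 0;1 0 0 0 0 0 0;1 0 0 0 0 0 0", squeeze=50)

```text
time_s: 3.0
tcp_pos: [0.4455, -0.3421, 0.0248]
tcp_rot: [0.579, 0.816, -0.0, 0.0]
wrist_force: [-1.3, 0.3, 5.7]
grip_width: 0.106
grip_force: 50.1
```

Run:
```python
from h import *
st();goal(445,-342,250,0.333)
```

```text
3.0 [ 445.5 -342.1   24.8] [-1.35  0.34  5.68] 50.11213839054108 0.10577935707027154 [ 0.76  0.7  -0.3   1.95  0.37  0.54  0.55]
shift [ 1.000e-01 -4.000e-01 -2.252e+02] turn [0.0002 0.0005 0.0038]
```

carry_out(commands="1 0 0 -15 0 0 0;1 0 0 -40 0 0 0;1 0 0 -75 0 0 0;1 0 0 -115 0 0 0;1 0 0 -145 0 0 0;1 0 0 -160 0 0 0")

```text
time_s: 3.5
tcp_pos: [0.4464, -0.3423, 0.1881]
tcp_rot: [0.579, 0.816, 0.0, 0.002]
wrist_force: [0.5, -0.2, -2.2]
grip_width: 0.103
grip_force: 49.1
```

Run:
```python
from h import *
st();goal(450,100,185,0.0)
```

```text
3.5 [ 446.4 -342.3  188.1] [ 0.52 -0.17 -2.23] 49.100260734558105 0.1033350297271246 [ 0.85  0.48 -0.41  1.81  0.24  0.9   0.67]
shift [416.3 149.6   2.1] turn [0.0032 0.0029 0.337 ]
```

carry_out(commands="1 20 7 0 0 0 0.03;1 50 18 0 0 0 0.06;1 85 31 0 0 0 0.1;1 120 43 0 0 0 0.14;1 155 56 0 0 0 0.18;1 190 69 0 0 0 0.22;1 225 81 0 0 0 0.26;1 260 94 0 0 0 0.3")

```text
time_s: 4.17
tcp_pos: [0.4473, -0.0638, 0.1842]
tcp_rot: [0.695, 0.719, -0.0, -0.0]
wrist_force: [0.1, 0.4, -4.0]
grip_width: 0.103
grip_force: 49.0
```

Run:
```python
from h import *
st();goal(432,383,190,0.0)
```

```text
4.1667 [447.3 -63.8 184.2] [ 0.1   0.37 -3.97] 48.98904025554657 0.10290719885587638 [ 0.33  0.34 -0.39  2.07  0.18  0.76 -0.13]
shift [ 4.471e+02  2.000e-01 -5.800e+00] turn [-0.0005  0.0001  0.0347]
```

carry_out(commands="1 37 0 0 0 0 0.035;1 74 0 -5 0 0 0.035;1 111 0 -6 0 0 0.035;1 148 -4 -6 0 0 0.035;1 185 -8 -6 0 0 0.035;1 222 -10 -6 0 0 0.035;1 259 -10 -6 0 0 0.035;1 296 -10 -6 0 0 0.035")

```text
time_s: 4.83
tcp_pos: [0.4264, 0.2315, 0.1902]
tcp_rot: [0.706, 0.708, -0.0, 0.0]
wrist_force: [1.7, 0.2, -2.4]
grip_width: 0.106
grip_force: 49.0
```

carry_out(commands="1 30 0 0 0 0 0;1 55 0 0 0 0 0;1 75 0 0 0 0 0;1 85 0 0 0 0 0;1 85 0 0 0 0 0;1 85 0 0 0 0 0")

```text
time_s: 5.33
tcp_pos: [0.4267, 0.3142, 0.1899]
tcp_rot: [0.706, 0.708, -0.001, 0.0]
wrist_force: [0.5, -0.3, -2.2]
grip_width: 0.107
grip_force: 49.0
```

Run:
```python
from h import *
st();goal(432,383,190,0.0)
d=cam('wrist');save(d,'w2.png',1.4)
import pickle;pickle.dump(d,open('w2.pkl','wb'))
```

```text
5.3333 [426.7 314.2 189.9] [ 0.47 -0.27 -2.22] 48.99608016014099 0.10655723516758585 [-0.42  0.44 -0.44  1.88  0.24  0.87 -0.97]
shift [68.7  5.4 -0.2] turn [-0.0008  0.0012  0.0023]
```

View pics/w2.png

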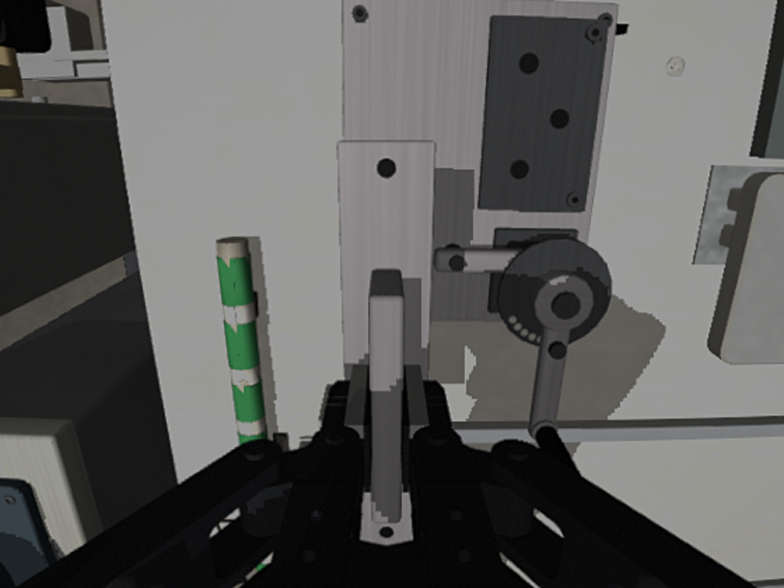

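W2 shows the held strip's end edge from (338,142) to (435,141). The drilled plate's front edge runs from (491,16) to (479,208) and its right edge from (605,16) to (584,210). The base's left edge is at (343,20) to (343,140), its far corner at (619,4), and the foot arm at (450,260). The lever's pivot is at (566,305), and the post foot is near (543,432).

Run:
```python
from h import *
import pickle;d=pickle.load(open('w2.pkl','rb'))
Q=lambda L,z:onz(d,np.array(L)/1.4,z)*1000
a=Q([(491,16),(479,208),(605,16),(584,210)],.014);print(a.round(1))
for i,j in((0,1),(2,3)): v=a[i]-a[j];print('yaw',np.arctan2(-v[0],v[1]),np.hypot(*v[:2]))
print('base',Q([(343,20),(343,138),(619,4)],.008).round(1).tolist())
s=Q([(338,142),(435,141)],.171);print('strip end',s.round(1).tolist(),np.arctan2(*(s[1]-s[0])[[1,0]]))
s=Q([(338,142),(344,362),(435,141),(428,372)],.171);print('strip sides',s.round(1).tolist())
print('arm top',Q([(436,248),(436,270)],.045).round(1).tolist())
print('post foot',Q([(543,432)],.072).round(1).tolist(), 'disc c',Q([(566,305)],.080).round(1).tolist())
# rough mask-free: side post top previously (525,224)
```

```text
[[488.3 462.   14. ]
 [487.6 350.   14. ]
 [555.7 463.8  14. ]
 [556.5 349.3  14. ]]
yaw -0.006243352081489731 111.99643984845132
yaw 0.007311630341868219 114.43775281366071
base [[402.0, 460.5, 8.0], [400.5, 392.9, 8.0], [566.0, 471.9, 8.0]]
strip end [[413.2, 394.1, 171.0], [442.5, 394.4, 171.0]] 0.012250972814556494
strip sides [[413.2, 394.1, 171.0], [413.1, 320.1, 171.0], [442.5, 394.4, 171.0], [442.8, 316.2, 171.0]]
arm top [[457.4, 330.9, 45.0], [457.9, 317.3, 45.0]]
post foot [[525.7, 220.6, 72.0]] disc c [[525.8, 307.9, 80.0]]
```

carry_out(commands="1 25 3 0 0 0 0;1 50 5 15 0 0 0;1 66 5 50 0 0 0;1 66 5 85 0 0 0;1 66 5 115 0 0 0;1 66 5 135 0 0 0;1 66 5 144 0 0 0;1 66 5 148 0 0 0")

```text
time_s: 6.05
tcp_pos: [0.4319, 0.379, 0.0411]
tcp_rot: [0.707, 0.707, -0.001, 0.0]
wrist_force: [0.4, 0.4, -1.8]
grip_width: 0.099
grip_force: 48.9
```

carry_out(commands="1 0 0 2 0 0 0;1 0 0 4 0 0 0;1 0 0 6 0 0 0;1 0 0 8 0 0 0")

```text
time_s: 6.38
tcp_pos: [0.4325, 0.3814, 0.0353]
tcp_rot: [0.707, 0.708, 0.001, 0.0]
wrist_force: [0.8, 0.7, -2.2]
grip_width: 0.102
grip_force: 48.9
```

Run:
```python
from h import *
st();goal(432,380.5,32.8,0.0)
```

```text
6.3833 [432.5 381.4  35.3] [ 0.79  0.7  -2.23] 48.92595827579498 0.10241824187700382 [-0.59  0.7  -0.33  1.91  0.39  0.6  -1.17]
shift [-0.9 -0.5  2.5] turn [ 0.0016 -0.0014  0.0017]
```

carry_out(commands="1 0 0 1 0 0 0;1 0 0 2 0 0 0;1 0 0 3 0 0 0;1 0 0 3 0 0 0")

```text
time_s: 6.72
tcp_pos: [0.4321, 0.3811, 0.0328]
tcp_rot: [0.706, 0.708, 0.001, 0.0]
wrist_force: [-2.8, -2.5, 12.8]
grip_width: 0.105
grip_force: 51.2
```

carry_out(commands="1 0 0 -0.7 0 0 0;1 0 6 -0.7 0 0 0;1 0 13 -0.7 0 0 0;1 0 20 -0.7 0 0 0;1 0 26 -0.7 0 0 0;1 0 31 -0.7 0 0 0;1 0 34 -0.7 0 0 0;1 0 34 -0.7 0 0 0")

```text
time_s: 7.38
tcp_pos: [0.4656, 0.382, 0.0328]
tcp_rot: [0.706, 0.708, 0.0, -0.001]
wrist_force: [-4.3, -0.1, 7.6]
grip_width: 0.107
grip_force: 50.5
```

carry_out(commands="1 0 1 0 0 0 0;1 0 2 0 0 0 0;1 0 2 0 0 0 0")

```text
time_s: 7.63
tcp_pos: [0.4666, 0.3821, 0.0328]
tcp_rot: [0.706, 0.708, -0.0, -0.001]
wrist_force: [-6.7, -0.6, 10.1]
grip_width: 0.106
grip_force: 50.8
```

carry_out(commands="1 0 1 0 0 0 0;1 0 2 0 0 0 0;1 0 2 0 0 0 0")

```text
time_s: 7.88
tcp_pos: [0.4687, 0.3821, 0.0328]
tcp_rot: [0.706, 0.708, -0.0, -0.001]
wrist_force: [-6.7, -0.3, 9.5]
grip_width: 0.106
grip_force: 50.8
```

carry_out(commands="1 0 1 0 0 0 0;1 0 1.5 0 0 0 0;1 0 1.5 0 0 0 0")

```text
time_s: 8.13
tcp_pos: [0.4701, 0.3822, 0.0328]
tcp_rot: [0.706, 0.708, -0.0, -0.001]
wrist_force: [-7.4, -0.3, 9.0]
grip_width: 0.102
grip_force: 50.9
```

carry_out(commands="1 0 1 0 0 0 0;1 0 1 0 0 0 0;1 0 1 0 0 0 0")

```text
time_s: 8.38
tcp_pos: [0.4711, 0.3821, 0.0328]
tcp_rot: [0.706, 0.708, -0.0, -0.001]
wrist_force: [-7.7, -0.8, 10.1]
grip_width: 0.106
grip_force: 50.7
```

carry_out(commands="1 0 1 0 0 0 0;1 0 1 0 0 0 0;1 0 1 0 0 0 0")

```text
time_s: 8.63
tcp_pos: [0.4713, 0.3821, 0.0328]
tcp_rot: [0.706, 0.708, -0.001, -0.001]
wrist_force: [-9.2, -0.2, 12.0]
grip_width: 0.101
grip_force: 51.1
```

carry_out(commands="1 0 1 0 0 0 0;1 0 1.5 0 0 0 0;1 0 1.5 0 0 0 0")

```text
time_s: 8.88
tcp_pos: [0.4714, 0.3822, 0.0328]
tcp_rot: [0.706, 0.709, -0.002, -0.001]
wrist_force: [-14.2, -2.2, 16.2]
grip_width: 0.106
grip_force: 51.7
```

carry_out(commands="1 0 1 0 0 0 0;1 0 1.5 0 0 0 0;1 0 1.5 0 0 0 0")

```text
time_s: 9.13
tcp_pos: [0.4716, 0.3821, 0.0329]
tcp_rot: [0.705, 0.709, -0.002, -0.002]
wrist_force: [-18.5, -1.9, 19.3]
grip_width: 0.101
grip_force: 52.3
```

Run:
```python
from h import *
o=r.get_obs();print(o['wrist_force'],o['ft_torque'],R.from_quat(o['tcp_rot']).as_matrix().round(4))
st()
```

```text
[-18.48317238  -1.90515295  19.2823417 ] [-0.42127529  4.19420307 -0.05185802] [[-5.0e-03  1.0e+00 -5.9e-03]
 [ 1.0e+00  5.0e-03 -7.0e-04]
 [-7.0e-04 -5.9e-03 -1.0e+00]]
9.1333 [471.6 382.1  32.9] [-18.48  -1.91  19.28] 52.260074615478516 0.10124965688053345 [-0.54  0.74 -0.35  1.82  0.38  0.66 -1.11]
```

carry_out(commands="1 0 -1.5 -0.7 0 0 0;1 0 -2 -1 0 0 0;1 0 -2.5 -1.2 0 0 0;1 0 -2.5 -1.2 0 0 0")

```text
time_s: 9.47
tcp_pos: [0.4715, 0.3822, 0.0329]
tcp_rot: [0.706, 0.708, -0.001, -0.001]
wrist_force: [-7.5, 2.1, -0.2]
grip_width: 0.108
grip_force: 49.5
```

carry_out(commands="0.7 0 0 0 0 0 0;0.7 0 0 0 0 0 0;0.7 0 0 0 0 0 0;0.7 0 0 0 0 0 0;0.7 0 0 0 0 0 0")

```text
time_s: 9.88
tcp_pos: [0.4743, 0.381, 0.0333]
tcp_rot: [0.707, 0.708, 0.0, 0.0]
wrist_force: [-0.2, 0.4, -0.0]
grip_width: 0.3
grip_force: 0.0
```

Run:
```python
from h import *
st();goal(440,400,200,0)
```

```text
9.8833 [474.3 381.   33.3] [-0.16  0.43 -0.02] 0.0 0.29977310055696205 [-0.54  0.74 -0.35  1.82  0.39  0.65 -1.11]
shift [  19.1  -34.2 -166.7] turn [ 0.0005 -0.0001  0.0016]
```

carry_out(commands="0.5 0 0 -10 0 0 0;0.5 0 0 -30 0 0 0;0.5 0 0 -65 0 0 0;0.5 0 -5 -105 0 0 0;0.5 -20 -20 -145 0 0 0;0.5 -50 -24 -165 0 0 0;0.5 -70 -24 -165 0 0 0;0.5 -80 -24 -165 0 0 0")

```text
time_s: 10.55
tcp_pos: [0.4507, 0.2986, 0.2006]
tcp_rot: [0.707, 0.707, 0.001, 0.001]
wrist_force: [-0.4, -0.6, 0.1]
grip_width: 0.502
grip_force: 0.0
```

carry_out(commands="0 0 0 0 0 0 0;0 0 0 0 0 0 0;0 0 0 0 0 0 0")

```text
time_s: 10.8
tcp_pos: [0.4498, 0.3023, 0.1976]
tcp_rot: [0.706, 0.708, -0.0, -0.001]
wrist_force: [-0.9, 0.3, 0.5]
grip_width: 0.902
grip_force: 0.0
```

Run:
```python
from h import *
st()
d=cam('wrist');save(d,'w3.png',1.4)
import pickle;pickle.dump(d,open('w3.pkl','wb'))
```

```text
10.8 [449.8 302.3 197.6] [-0.93  0.29  0.55] 0.0 0.9023767394225032 [-0.37  0.45 -0.45  1.84  0.24  0.91 -0.93]
```

View pics/w3.png

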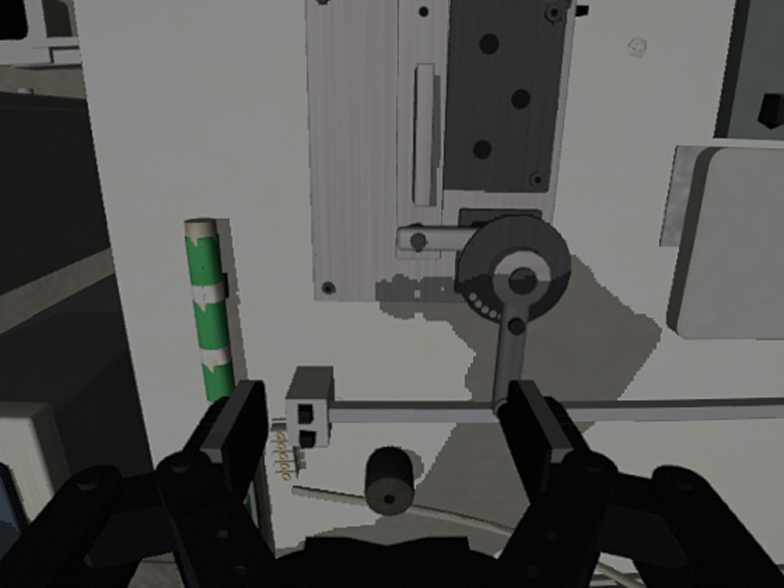

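W3: the strip lies along the plate, with its right edge at x≈443 against the plate's edge at ≈446. The rib is clear of the arm and the strip's end at (420,257) is beyond the foot arm. I'll check the seam profile and locate the post.

Run:
```python
from h import *
import pickle;d=pickle.load(open('w3.pkl','rb'))
g=cv2.cvtColor(d['pixels'],cv2.COLOR_RGB2GRAY)
for v in(20,60,100,125,132): print(v,g[v-1:v+2,280:326].mean(0).astype(int).tolist())
Q=lambda L,z:onz(d,np.array(L)/1.4,z)*1000
print('post foot',Q([(501,408)],.072),'pivot',Q([(523,281)],.08))
print('strip',Q([(399,20),(399,200),(443,185),(424,258)],.014).round(1).tolist(),'plate',Q([(448,20),(444,188)],.014).round(1).tolist(),'arm',Q([(398,228),(398,250)],.045).round(1).tolist())
print('rib end',Q([(424,205),(424,64)],.042).round(1).tolist())
```

```text
20 [116, 118, 120, 117, 80, 127, 125, 124, 124, 122, 122, 121, 119, 119, 120, 121, 121, 120, 121, 121, 122, 123, 123, 121, 120, 121, 120, 118, 116, 116, 119, 122, 121, 120, 119, 118, 117, 117, 120, 112, 92, 45, 42, 44, 45, 46]
60 [118, 119, 119, 119, 113, 121, 120, 122, 121, 119, 118, 117, 118, 121, 123, 105, 37, 48, 109, 124, 124, 122, 121, 121, 121, 119, 116, 117, 113, 82, 53, 68, 69, 67, 91, 118, 118, 119, 95, 35, 39, 46, 45, 46, 48, 47]
100 [117, 120, 118, 76, 115, 119, 119, 119, 116, 115, 114, 114, 118, 122, 121, 42, 33, 101, 119, 119, 120, 120, 117, 116, 115, 113, 113, 111, 86, 61, 67, 68, 68, 66, 77, 120, 120, 51, 40, 45, 47, 47, 47, 47, 48, 47]
125 [118, 120, 118, 83, 113, 118, 117, 116, 115, 113, 114, 116, 121, 120, 81, 38, 62, 106, 118, 118, 120, 117, 115, 114, 112, 112, 113, 86, 52, 66, 66, 71, 119, 115, 116, 124, 49, 42, 46, 48, 47, 47, 47, 47, 46, 46]
132 [117, 119, 118, 96, 116, 118, 117, 116, 114, 112, 113, 116, 121, 118, 73, 39, 83, 109, 117, 118, 119, 117, 115, 113, 111, 111, 110, 85, 66, 66, 65, 70, 117, 115, 117, 121, 41, 43, 46, 48, 47, 46, 47, 46, 46, 46]
post foot [[522.96171511 221.62999685  72.        ]] pivot [[526.13685872 307.40171007  80.        ]]
strip [[458.0, 449.3, 14.0], [459.1, 342.2, 14.0], [487.6, 352.1, 14.0], [476.6, 303.0, 14.0]] plate [[487.2, 449.5, 14.0], [488.4, 350.1, 14.0]] arm [[457.9, 329.6, 45.0], [458.0, 316.0, 45.0]]
rib end [[473.4, 343.1, 42.0], [471.4, 421.4, 42.0]]
```

carry_out(commands="0 -20 20 0 0 0 0;0 -45 45 0 0 0 0;0 -65 63 0 0 0 0;0 -78 75 0 0 0 0;0 -78 75 10 0 0 0;0 -78 75 20 0 0 0;0 -78 75 20 0 0 0")

```text
time_s: 11.43
tcp_pos: [0.5235, 0.2241, 0.1755]
tcp_rot: [0.706, 0.708, -0.002, -0.001]
wrist_force: [-1.3, -1.3, 0.1]
grip_width: 1.0
grip_force: 0.0
```

Run:
```python
from h import *
st();goal(525.5,222,95,0)
```

```text
11.4333 [523.5 224.1 175.5] [-1.26 -1.34  0.11] 0.0 0.9998772256226846 [-0.2   0.51 -0.43  1.8   0.26  0.89 -0.74]
shift [-2.1  2.3 80.5] turn [-0.0042  0.0007  0.0038]
```

carry_out(commands="0 -2 1.5 25 0 0 0;0 -2 1.5 50 0 0 0;0 -2 1.5 68 0 0 0;0 -2 1.5 78 0 0 0;0 -2 1.5 80 0 0 0;0 -2 1.5 80 0 0 0;0 -2 1.5 80 0 0 0")

```text
time_s: 12.02
tcp_pos: [0.5269, 0.2222, 0.099]
tcp_rot: [0.706, 0.708, 0.001, 0.0]
wrist_force: [0.2, 0.7, 0.6]
grip_width: 0.998
grip_force: 0.0
```

carry_out(commands="1 0 0 0 0 0 0;1 0 0 0 0 0 0;1 0 0 0 0 0 0;1 0 0 0 0 0 0;1 0 0 0 0 0 0;1 0 0 0 0 0 0;1 0 0 0 0 0 0;1 0 0 0 0 0 0", squeeze=40)

```text
time_s: 12.68
tcp_pos: [0.5253, 0.2211, 0.0985]
tcp_rot: [0.706, 0.708, -0.001, -0.0]
wrist_force: [-7.1, -1.9, 8.0]
grip_width: 0.152
grip_force: 38.9
```

Run:
```python
from h import *
st();d=cam('wrist')
A=d['pixels'][200:420,130:450];b=cam('side')['pixels'][215:335,180:300]
cv2.imwrite('pics/w4.png',np.hstack([cv2.resize(A,(480,330)),cv2.resize(b,(320,330),interpolation=cv2.INTER_CUBIC)])[...,::-1])
```

```text
12.6833 [525.3 221.1  98.5] [-7.07 -1.92  8.03] 38.8861209154129 0.1523722196821926 [-0.23  0.61 -0.38  1.87  0.33  0.72 -0.8 ]
```

View pics/w4.png

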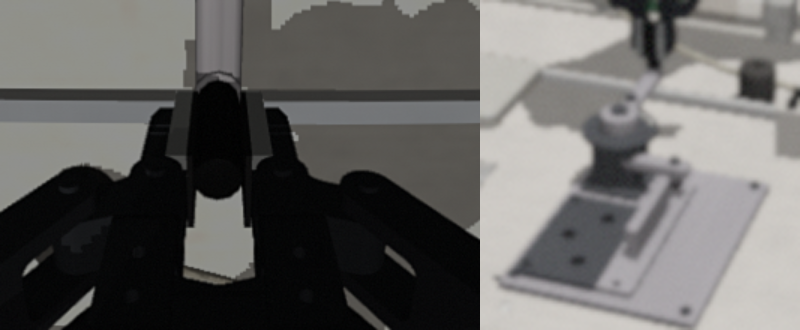

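W4: the post sits between the pads and the strip is still flush in the side view. Pulling along the arc in 0.05 rad steps, reading the force each time.

carry_out(commands="1 0 -1.6 -1.5 0 0 0;1 0.1 -3.5 -1.5 0 0 0;1 0.1 -5.8 -1.5 0 0 0;1 0.1 -5.8 -1.5 0 0 0")

```text
time_s: 13.12
tcp_pos: [0.5207, 0.2213, 0.099]
tcp_rot: [0.706, 0.708, -0.0, -0.0]
wrist_force: [4.8, 2.5, -16.5]
grip_width: 0.15
grip_force: 39.9
```

carry_out(commands="1 0.2 -2.1 0 0 0 0;1 0.3 -4.2 0 0 0 0;1 0.3 -4.2 0 0 0 0")

```text
time_s: 13.37
tcp_pos: [0.5161, 0.2216, 0.099]
tcp_rot: [0.706, 0.708, -0.0, -0.0]
wrist_force: [2.8, 3.1, -18.2]
grip_width: 0.145
grip_force: 39.8
```

carry_out(commands="1 0.3 -2.1 0 0 0 0;1 0.5 -4.2 0 0 0 0;1 0.5 -4.2 0 0 0 0")

```text
time_s: 13.62
tcp_pos: [0.5114, 0.2223, 0.0991]
tcp_rot: [0.706, 0.708, -0.001, -0.001]
wrist_force: [1.5, 4.9, -22.8]
grip_width: 0.146
grip_force: 39.4
```

carry_out(commands="1 0.4 -2.1 0 0 0 0;1 0.7 -4.2 0 0 0 0;1 0.7 -4.2 0 0 0 0")

```text
time_s: 13.87
tcp_pos: [0.5078, 0.223, 0.0992]
tcp_rot: [0.706, 0.708, -0.0, -0.0]
wrist_force: [4.0, 4.3, -24.7]
grip_width: 0.152
grip_force: 39.1
```

carry_out(commands="1 0.5 -2.1 0 0 0 0;1 1 -4.1 0 0 0 0;1 1 -4.1 0 0 0 0")

```text
time_s: 14.12
tcp_pos: [0.5043, 0.2238, 0.0992]
tcp_rot: [0.706, 0.708, 0.0, -0.0]
wrist_force: [7.3, 4.1, -26.8]
grip_width: 0.147
grip_force: 39.0
```

Run:
```python
from h import *
st()
```

```text
14.1167 [504.3 223.8  99.2] [  7.26   4.13 -26.79] 39.01656746864319 0.1473668218806865 [-0.25  0.58 -0.38  1.92  0.33  0.69 -0.83]
```

carry_out(commands="1 0.6 -2 1.5 0 0 0;1 1.6 -4.1 3 0 0 0;1 1.6 -4.1 3 0 0 0")

```text
time_s: 14.37
tcp_pos: [0.5021, 0.2245, 0.0986]
tcp_rot: [0.707, 0.707, 0.001, 0.002]
wrist_force: [3.9, -2.8, 0.6]
grip_width: 0.151
grip_force: 41.8
```

carry_out(commands="1 0.7 -2 0.8 0 0 0;1 1.6 -4 0.8 0 0 0;1 1.6 -4 0.8 0 0 0")

```text
time_s: 14.62
tcp_pos: [0.4979, 0.2259, 0.0985]
tcp_rot: [0.707, 0.707, 0.001, 0.002]
wrist_force: [0.2, -5.0, 10.9]
grip_width: 0.15
grip_force: 42.8
```

carry_out(commands="1 0.8 -2 0 0 0 0;1 1.6 -4 0 0 0 0;1 1.6 -4 0 0 0 0")

```text
time_s: 14.87
tcp_pos: [0.4935, 0.2275, 0.0984]
tcp_rot: [0.707, 0.707, 0.001, 0.002]
wrist_force: [0.9, -5.5, 11.5]
grip_width: 0.147
grip_force: 42.8
```

Run:
```python
from h import *
st()
```

```text
14.8667 [493.5 227.5  98.4] [ 0.9  -5.53 11.49] 42.769564390182495 0.14682403112561382 [-0.27  0.58 -0.38  1.95  0.33  0.68 -0.85]
```

carry_out(commands="1 0.5 -2 -0.6 0 0 0;1 1 -3.8 -1.2 0 0 0;1 1 -3.8 -1.2 0 0 0")

```text
time_s: 15.12
tcp_pos: [0.4895, 0.2293, 0.0985]
tcp_rot: [0.707, 0.708, 0.001, 0.001]
wrist_force: [3.5, -4.4, 7.9]
grip_width: 0.151
grip_force: 42.3
```

carry_out(commands="1 0.7 -1.8 0 0 0 0;1 1.6 -3.7 0 0 0 0;1 1.6 -3.7 0 0 0 0")

```text
time_s: 15.37
tcp_pos: [0.4859, 0.231, 0.0985]
tcp_rot: [0.707, 0.708, 0.001, 0.001]
wrist_force: [4.0, -3.6, 8.6]
grip_width: 0.147
grip_force: 42.4
```

Run:
```python
from h import *
st()
```

```text
15.3667 [485.9 231.   98.5] [ 4.04 -3.57  8.61] 42.40930259227753 0.14724542946345787 [-0.28  0.57 -0.38  1.96  0.33  0.67 -0.86]
```

carry_out(commands="1 0.8 -1.7 0 0 0 0;1 1.6 -3.2 0 0 0 0;1 1.6 -3.2 0 0 0 0")

```text
time_s: 15.62
tcp_pos: [0.4825, 0.2329, 0.0985]
tcp_rot: [0.707, 0.708, 0.001, 0.001]
wrist_force: [3.2, -3.1, 8.3]
grip_width: 0.15
grip_force: 42.4
```

carry_out(commands="1 0.7 -1.4 0 0 0 0;1 1.4 -2.6 0 0 0 0;1 1.4 -2.6 0 0 0 0")

```text
time_s: 15.87
tcp_pos: [0.4798, 0.2345, 0.0985]
tcp_rot: [0.706, 0.708, 0.001, 0.001]
wrist_force: [3.0, -2.0, 8.3]
grip_width: 0.149
grip_force: 42.4
```

Run:
```python
from h import *
st()
```

```text
15.8667 [479.8 234.5  98.5] [ 2.98 -1.96  8.31] 42.406055331230164 0.14874564773721152 [-0.29  0.56 -0.38  1.97  0.33  0.66 -0.87]
```

carry_out(commands="1 0.6 -1 0 0 0 0;1 1 -1.8 0 0 0 0;1 1 -1.8 0 0 0 0")

```text
time_s: 16.12
tcp_pos: [0.4783, 0.2355, 0.0985]
tcp_rot: [0.707, 0.708, 0.001, 0.001]
wrist_force: [3.6, -3.2, 7.8]
grip_width: 0.149
grip_force: 42.4
```

carry_out(commands="1 0.6 -0.8 0 0 0 0;1 0.8 -1.4 0 0 0 0;1 0.8 -1.4 0 0 0 0")

```text
time_s: 16.37
tcp_pos: [0.4772, 0.2362, 0.0985]
tcp_rot: [0.707, 0.708, 0.002, 0.001]
wrist_force: [4.6, -2.1, 7.6]
grip_width: 0.152
grip_force: 42.4
```

Run:
```python
from h import *
st();d=cam('wrist')
import pickle;pickle.dump(d,open('w5.pkl','wb'))
save(d,'w5.png',1.4)
```

```text
16.3667 [477.2 236.2  98.5] [ 4.6  -2.15  7.63] 42.36987054347992 0.15151409680741593 [-0.29  0.56 -0.38  1.98  0.33  0.66 -0.88]
```

View pics/w5.png

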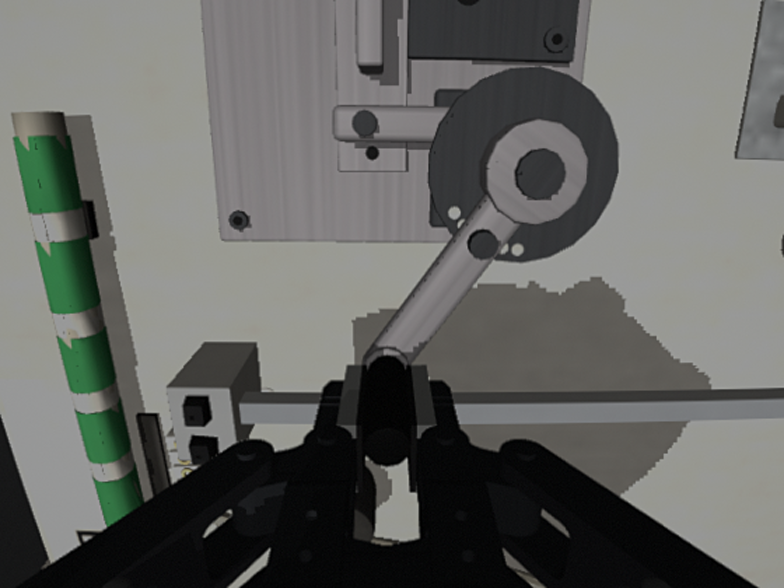

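W5: the pivot is at (541,174), the arm screw at (483,243) and the arm's post end at (389,355). The strip's end is at (337–407,170), with its right edge x≈407 on the plate's left edge at 409.

Run:
```python
from h import *
import pickle
st()
d=pickle.load(open('w5.pkl','rb'));e=pickle.load(open('w3.pkl','rb'))
def ang(d,a,b,z=.072):
    A,B=onz(d,np.array([a,b])/1.4,z)*1000; v=B-A; print(A.round(1),B.round(1),np.arctan2(-v[0],-v[1]))
ang(e,(523,281),(516,326),.075); ang(d,(541,174),(483,243),.075)
ang(e,(523,281),(501,408)); ang(d,(541,174),(388,358))
print((onz(d,np.array([(337,165),(407,165),(337,20),(406,60),(408,40)])/1.4,.014)*1000).round(1).tolist())
```

```text
16.4167 [477.2 236.2  98.5] [ 4.06 -1.34  7.61] 42.37241327762604 0.14810580738488507 [-0.29  0.56 -0.38  1.98  0.33  0.66 -0.88]
[527.6 305.8  75. ] [526.2 278.5  75. ] 0.05309637233595406
[527.9 306.5  75. ] [510.6 283.9  75. ] 0.6515486628834729
[528.6 304.9  72. ] [523.  221.6  72. ] 0.067066552234422
[528.9 306.3  72. ] [479.1 240.   72. ] 0.6437228614926185
[[456.9, 305.1, 14.0], [487.7, 305.1, 14.0], [458.4, 363.1, 14.0], [486.7, 347.9, 14.0], [487.5, 355.6, 14.0]]
```

carry_out(commands="1 0.3 -0.5 0 0 0 0;1 0.5 -0.9 0 0 0 0;1 0.5 -0.9 0 0 0 0;1 0.5 -0.9 0 0 0 0;1 0.5 -0.9 0 0 0 0;1 0.5 -0.9 0 0 0 0;1 0.5 -0.9 0 0 0 0;1 0.5 -0.9 0 0 0 0")

```text
time_s: 17.08
tcp_pos: [0.4766, 0.2367, 0.0985]
tcp_rot: [0.707, 0.708, 0.002, 0.001]
wrist_force: [5.0, -2.6, 6.9]
grip_width: 0.152
grip_force: 42.4
```

Run:
```python
from h import *
st();print(r.job_done())
```

```text
17.0833 [476.6 236.7  98.5] [ 5.01 -2.57  6.94] 42.35387742519379 0.15195466468333252 [-0.29  0.56 -0.38  1.98  0.33  0.66 -0.88]
the job is handed in; nothing more can be done
None
```

The job is handed in at 17.1 s: the straightedge lies flush against the plate with its end under the foot, and the arm still holds the lever post at the third click (about 0.61 rad by TCP travel); no verdict came back, I did not measure the foot's contact, and I never went near the end cap, block or roller.

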